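# Put away the small ware after the practical

## Task

Clear the laboratory bench after the practical: stand the two porcelain crucibles mouth up in the divided wooden tray, one in each bay, both rubber stoppers on their narrow ends in the plain white tray, and the brass weight upright in the square wooden box. Set each thing down on the tray floor without dropping it, and do not disturb the reagent bottle or the iron dish.

Things in the scene. Friction and masses are not known exactly. Their poses are not given: they have to be found in the camera images.
- crucible1_mid (a point): white porcelain crucible, an open cup, standing mouth up on the bench: 45 high, outer diameter 44 over its upper 27 mm (straight sides), narrowing to 36 at the foot, wall 4, about 70 g. The point is on its axis, half-way up (22.5 above its foot); z is its axis, up. The two crucibles are alike; either may go into either bay
- crucible2_mid (a point): white porcelain crucible, an open cup, standing mouth up on the bench: 45 high, outer diameter 44 over its upper 27 mm (straight sides), narrowing to 36 at the foot, wall 4, about 70 g. The point is on its axis, half-way up (22.5 above its foot); z is its axis, up. The two crucibles are alike; either may go into either bay
- stopper1_mid (a point): solid dark rubber stopper, a plain taper, standing on its narrow end on the bench: 45 high, diameter 34 at the foot and 39 at the top, about 60 g. The point is on its axis, half-way up (22.5 above its foot); z is its axis, up. The two stoppers are alike
- stopper2_mid (a point): solid dark rubber stopper, a plain taper, standing on its narrow end on the bench: 45 high, diameter 34 at the foot and 39 at the top, about 60 g. The point is on its axis, half-way up (22.5 above its foot); z is its axis, up. The two stoppers are alike
- weight_mid (a point): brass balance weight standing on the bench: cylinder of diameter 34, 30 high, with a neck of diameter 12 and a small knob of diameter 20 on top, 45 high in all, about 200 g. The point is on its axis, half-way up the whole height (22.5 above its foot); z is its axis, up
- divided_tray: shallow oblong wooden tray, fixed to the bench, 105 along its x by 165 along its y, walls 5 thick, 14 high in all, floor at most 5 thick. One wall across the middle, parallel to its x axis, parts it into two equal bays, each 95 (x) by 75 (y) inside, with centres at y = +40 and y = -40, x = 0. Origin at the centre of its underside, on the bench; z up
- plain_tray: shallow oblong white plastic tray with no divider, fixed to the bench, 105 along its x by 165 along its y, walls 5 thick (95 by 155 inside), 14 high in all, floor at most 5 thick. Origin at the centre of its underside, on the bench; z up
- square_box: shallow square dark wooden box with no divider, fixed to the bench, 105 by 105, walls 5 thick (95 by 95 inside), 14 high in all, floor at most 5 thick. Origin at the centre of its underside, on the bench; z up
- reagent_bottle: bystander: loose amber glass bottle with black cap, diameter 60, 120 high, upright; origin at the centre of its underside. To be left alone
- iron_dish: bystander: loose round dark iron dish, 110 across the rim, 40 high; origin at the centre of its underside. To be left alone

How it is judged:
At the end, for the whole second after the job is handed in: One crucible stands mouth up in each bay of the divided tray, both stoppers on their narrow ends in the plain tray, the weight in the square box; each on the floor, its axis at least 11 mm inside the walls, upright within 0.15 rad, at rest ((((x of crucible1_mid in the frame of divided_tray between -0.036 and 0.036 m and y of crucible1_mid in the frame of divided_tray between 0.014 and 0.066 m and z of crucible1_mid in the frame of divided_tray between 0.02 and 0.033 m and angle between crucible1_mid's own z axis and vertical below 0.15 rad and linear speed of crucible1 below 0.02 m/s and angular speed of crucible1 below 0.3 rad/s) and (x of crucible2_mid in the frame of divided_tray between -0.036 and 0.036 m and y of crucible2_mid in the frame of divided_tray between -0.066 and -0.014 m and z of crucible2_mid in the frame of divided_tray between 0.02 and 0.033 m and angle between crucible2_mid's own z axis and vertical below 0.15 rad and linear speed of crucible2 below 0.02 m/s and angular speed of crucible2 below 0.3 rad/s)) or ((x of crucible2_mid in the frame of divided_tray between -0.036 and 0.036 m and y of crucible2_mid in the frame of divided_tray between 0.014 and 0.066 m and z of crucible2_mid in the frame of divided_tray between 0.02 and 0.033 m and angle between crucible2_mid's own z axis and vertical below 0.15 rad and linear speed of crucible2 below 0.02 m/s and angular speed of crucible2 below 0.3 rad/s) and (x of crucible1_mid in the frame of divided_tray between -0.036 and 0.036 m and y of crucible1_mid in the frame of divided_tray between -0.066 and -0.014 m and z of crucible1_mid in the frame of divided_tray between 0.02 and 0.033 m and angle between crucible1_mid's own z axis and vertical below 0.15 rad and linear speed of crucible1 below 0.02 m/s and angular speed of crucible1 below 0.3 rad/s))) and x of stopper1_mid in the frame of plain_tray between -0.036 and 0.036 m and y of stopper1_mid in the frame of plain_tray between -0.066 and 0.066 m and z of stopper1_mid in the frame of plain_tray between 0.02 and 0.033 m and angle between each of stopper1_mid, stopper2_mid, weight_mid's own z axis and vertical below 0.15 rad and linear speed of each of stopper1, stopper2, weight below 0.02 m/s and angular speed of each of stopper1, stopper2, weight below 0.3 rad/s and x of stopper2_mid in the frame of plain_tray between -0.036 and 0.036 m and y of stopper2_mid in the frame of plain_tray between -0.066 and 0.066 m and z of stopper2_mid in the frame of plain_tray between 0.02 and 0.033 m and x of weight_mid in the frame of square_box between -0.036 and 0.036 m and y of weight_mid in the frame of square_box between -0.036 and 0.036 m and z of weight_mid in the frame of square_box between 0.02 and 0.033 m); the robot touches nothing.
It fails at once if a crucible, a stopper or the weight is dropped: it moves faster than 0.6 m/s with no finger touching it ((linear speed of crucible1 above 0.6 m/s and contact force between crucible1 and the fingers below 0.01 N) or (linear speed of crucible2 above 0.6 m/s and contact force between crucible2 and the fingers below 0.01 N) or (linear speed of stopper1 above 0.6 m/s and contact force between stopper1 and the fingers below 0.01 N) or (linear speed of stopper2 above 0.6 m/s and contact force between stopper2 and the fingers below 0.01 N) or (linear speed of weight above 0.6 m/s and contact force between weight and the fingers below 0.01 N)).
It fails at once if the reagent bottle is shifted by more than 20 mm or tipped by more than 0.3 rad (distance of reagent_bottle from where it was at the start of the episode above 0.02 m or angle between reagent_bottle's own z axis and vertical above 0.3 rad).
It fails at once if the iron dish is shifted by more than 20 mm or tipped by more than 0.3 rad (distance of iron_dish from where it was at the start of the episode above 0.02 m or angle between iron_dish's own z axis and vertical above 0.3 rad).
It also fails if it takes over 122 s, if anything falls off the work surface, if the arm or the gripper's body presses on something with over 40 N, if the wrist force passes 120 N, or if a joint passes its speed limit or range.

## Robot

A 6-joint arm with a two-finger parallel gripper is mounted at the origin on the work surface. World frame = base frame: x ahead of the robot, y to its left, z up, the work surface at z = 0. Lengths are in m, angles in rad, forces in N, time in s.
With the tool pointing down it reaches from about 0.275 to 0.825 m from the base axis. Payload 5.2 kg.
Tool frame: the origin (TCP) lies midway between the tips of the shut fingers; the grasp point (between the pads) lies env.grip_point_offset behind it (env.grip_point_offset is the distance from the TCP to the grasp point, in m); z points along the fingers, y is the direction in which the jaws open and shut (so a half turn about z gives the same grasp; the last joint's range is limited). The gripper opens to 93 mm and grips with 3 to 60 N. Pads are 15 mm wide; open, the fingers measure 128 mm over their backs; the gripper's body (75 mm by 188 mm) begins 65 mm behind the grasp point.
Start: joints at [-1.446, 0.259, 1.535, -0, 1.348, -0.203], TCP at [0.177, -0.521, 0.219] pointing down, gripper open.
Joint ranges: [-3.14, 3.14], [-0.91, 2.08], [0.19, 2.58], [-1.22, 4.36], [0.22, 2.71], [-3.12, 3.12]. Speed limits (rad/s): [2.57, 2.57, 3.14, 3.14, 3.14, 3.14].

## Interface

Orientations are given as a rotation vector (axis times angle).
In Python, from rig import readout, viewer, order, env gives the robot as it stands.
- The arm moves only by the tool jog_arm, never from a script. Its argument "series" is a list that holds one entry, the list of rows, each a list of 7 numbers: the opening, from 0 (shut) to 1 (fully open), then the shift along the tool's x, y, z in m, then the turn, a rotation vector about the tool's x, y, z in degrees. A call has exactly 8 rows; each row shifts and turns the commanded pose from where the row before left it, along the tool's axes as they then stand; what a row does not reach is not made up. A row lasts 1/8 s, in which the tool goes at most 62.5 mm and 10.7 degrees, less where a joint would pass 70% of its speed; a pose out of reach is approached as far as the arm can. A call is refused whole if a number of a shift passes 0.0625 or a number of a turn 10.7, either way. A call with a gripper value outside its range is refused whole. The fingers move at their own pace and stop on an object; "force" is the grip in N (left out, the last holds). Time passes only in rows, so rows that do not move let the fingers close, or fill a call up. It gives the time, the measured TCP pose, the force and the opening at its end, in the units of the state.
- readout.get_obs(): the state, without advancing time (a new reading comes with each control period).
- viewer.capture(name): name is "scene" or "top" or "wrist"; returns (picture, depth): 420x560x3 uint8, red, green, blue; 420x560 float32, m along the optical axis (not along the pixel's ray), 0 where there is no reading.
- viewer.camera_params(name): a dict with "K" (3x3 intrinsics, pixels), "R" (3x3) and "t" (3): a world point X has camera coordinates R X + t. Camera axes: x right, y down, z forward; pixel columns grow to the right and rows downward; lengths in m; the calibration is good to about 2 mm. A picture is of the moment at which its call begins: read the wrist's pose just before it. camera_params takes no time and is no camera call; for the wrist camera it gives the pose at the moment of the call.
- order.job_done(): hands the job in, once; it reports no verdict.
Trained networks look in the newest picture that a camera, given by its name, has taken for a name from the list of things; names that differ only in an ending like _2 or _b are one class to them, and where a whole thing is asked for, a point or a joint stands for the part that bears it (a point fixed in the world has none). Each returns a list of dicts, best first, with "p" (0 to 1); they miss things now and then, are a little off and sometimes report something else, mostly with a low value. They report only what shows in the picture. A call takes as long as a camera call.
- viewer.cut_out(camera, name): "region" (420x560 bool, what is visible of it) and "point" ([column, row] in pixels, amid what is visible of it).
The state is a dict: "time": time; "joint_pos": joint angles; "qd": joint speeds; "effort": joint torques, N m; "eef_pos": TCP position; "orientation": TCP orientation; "force": force on the tool from outside, world axes, zero at the start; "ft_torque": the same for the moment, N m; "finger_gap": opening from 0.0 (shut) to 1.0 (fully open).
Only numpy, scipy, OpenCV 4.12 (cv2) and the standard library are available. Lean on these libraries where they do the work, as an engineer would, in place of code of your own. Each camera call takes 0.05 s, during which the arm holds its last target. There are 200 camera calls.

## Working session

There is one attempt and no reset: what is moved stays moved. The work goes in short steps, Python scripts to look and compute and a tool call to move; the robot and the scene stay as the last step left them, time stands still between calls to the robot, and variables do not carry over. Pictures are saved under pics/ and viewed, about 12 in all and at most 16, crops included, and the job is handed in when it is done.

Besides the shell and the picture viewer there is one more tool, called after ">>>" in YAML: its name, and indented under it one key for each argument. jog_arm: Moves the arm, as the interface text tells. Its arguments: {"type":"object","properties":{"series":{"type":"array"},"force":{"type":"number"}},"required":["series"]}

```bash
mkdir -p pics; python3 - <<'E'
from rig import readout, viewer, order, env
import cv2, numpy as np
print(readout.get_obs(), env.grip_point_offset)
for n in ("top","scene"):
    p,d=viewer.capture(n); cv2.imwrite(f"pics/{n}0.png",p[:,:,::-1]); np.save(f"{n}_d.npy",d)
    P=viewer.camera_params(n); K,R,t=P["K"],P["R"],P["t"]
    print(n,K.tolist(),(-R.T@t).round(3),R.round(3).tolist())
    for o in ["crucible1_mid","stopper1_mid","weight_mid","divided_tray","plain_tray","square_box","reagent_bottle","iron_dish"]:
        for r in viewer.cut_out(n,o):
            m=r["region"]; v,u=np.nonzero(m&(d>0)); z=d[v,u]
            X=(np.c_[(u-K[0,2])/K[0,0]*z,(v-K[1,2])/K[1,1]*z,z]-t)@R
            if len(X): 
                top=X[X[:,2]>np.percentile(X[:,2],90)-.004]
                rect=cv2.minAreaRect(X[:,:2].astype(np.float32)*1000)
                print(o,round(r["p"],2),np.round(r["point"]),len(u),"med",np.median(X,0).round(3),"topc",((top.min(0)+top.max(0))/2).round(3),"rect",np.round(rect[0]),np.round(rect[1]),round(rect[2],1))
E
```

```text
{'time': 0.0, 'joint_pos': array([-1.44578453e+00,  2.59319274e-01,  1.53607680e+00, -1.87855364e-05,
        1.34797898e+00, -2.02788362e-01]), 'qd': array([ 0.00145026, -0.00097707, -0.00134877,  0.00119442, -0.00058497,
       -0.00034022]), 'effort': array([-1.53992041e-04, -4.37302065e+01, -2.84001732e+01,  7.17117777e-02,
        4.10586759e-02, -1.32122941e-04]), 'eef_pos': array([ 0.17703163, -0.52015946,  0.21783299]), 'orientation': array([-3.09773141e+00, -5.12320757e-01, -8.00543598e-05]), 'force': array([ 0.82366243, -0.069578  , -0.49920532]), 'ft_torque': array([-0.00311863, -0.00794928, -0.06439866]), 'finger_gap': 0.9990611952936428} 0.0188
top [[384.18378840522706, 0.0, 270.6486795175183], [0.0, 384.18378840522706, 207.99481021813884], [0.0, 0.0, 1.0]] [ 0.338 -0.004  1.038] [[-0.026, -0.999, -0.019], [-0.98, 0.029, -0.197], [0.197, 0.014, -0.98]]
crucible1_mid 0.62 [360. 242.] 227 med [ 0.446 -0.225  0.018] topc [ 0.443 -0.219  0.045] rect [ 444. -219.] [39. 43.] 24.5
stopper1_mid 0.45 [187. 244.] 182 med [0.449 0.224 0.043] topc [0.45  0.226 0.045] rect [450. 226.
[... 1071 characters left out ...]
per1_mid 0.85 [354. 270.] 271 med [0.458 0.231 0.044] topc [0.453 0.228 0.046] rect [454. 228.] [34. 35.] 61.8
weight_mid 0.51 [324. 248.] 233 med [0.468 0.136 0.031] topc [0.463 0.13  0.045] rect [465. 132.] [29. 33.] 36.9
divided_tray 0.64 [232. 247.] 2645 med [0.631 0.003 0.007] topc [ 0.631 -0.002  0.015] rect [627.  -2.] [166. 110.] 82.3
square_box 0.7 [305. 328.] 2565 med [0.62  0.258 0.006] topc [0.62  0.256 0.015] rect [617. 253.] [112. 112.] 78.9
reagent_bottle 0.64 [216. 107.] 662 med [ 0.445 -0.403  0.068] topc [ 0.437 -0.42   0.115] rect [ 414. -478.] [192.  59.] 69.0
iron_dish 0.86 [418. 345.] 2314 med [0.447 0.42  0.019] topc [0.458 0.421 0.04 ] rect [447. 420.] [130. 108.] 5.4
```

View pics/top0.png

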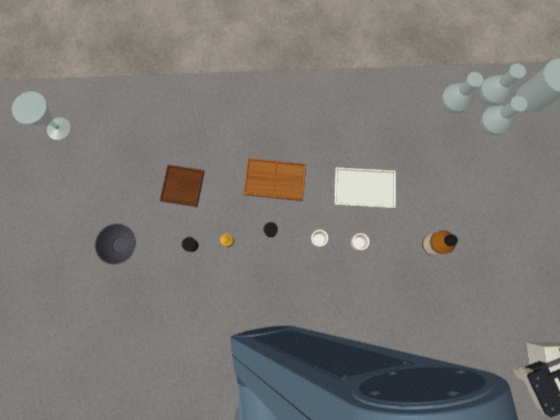

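View pics/scene0.png

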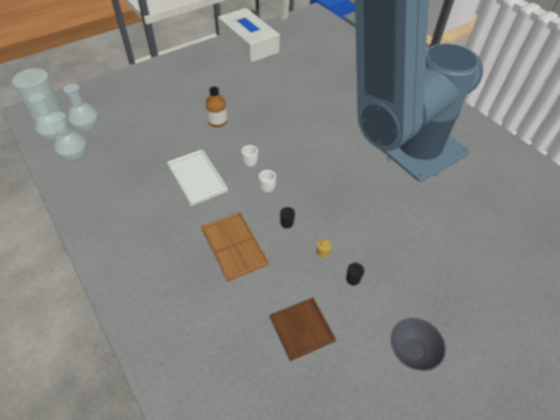

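Row from left in the top view: dish (116,244), stopper (190,244), weight (227,240), stopper (270,229), crucibles (320,238) and (360,242), bottle (440,242). Trays behind: box (182,187), divided (275,180), plain (365,187). One refined measurement from depth, then I move.

```bash
cat > h.py <<'E'
from rig import readout, viewer, order, env
import cv2, numpy as np
def cloud(n,save=None):
    p,d=viewer.capture(n); P=viewer.camera_params(n); K,R,t=P["K"],P["R"],P["t"]
    if save: cv2.imwrite(save,p[:,:,::-1])
    v,u=np.indices(d.shape); X=(np.stack([(u-K[0,2])/K[0,0]*d,(v-K[1,2])/K[1,1]*d,d],-1)-t)@R
    X[d==0]=-9
    return p,X
def blobs(X,lo,hi,x0,x1,y0=-.33,y1=.33,amin=15):
    m=((X[...,2]>lo)&(X[...,2]<hi)&(X[...,0]>x0)&(X[...,0]<x1)&(X[...,1]>y0)&(X[...,1]<y1)).astype(np.uint8)
    k,l,s,c=cv2.connectedComponentsWithStats(m,connectivity=8)
    out=[]
    for i in range(1,k):
        if s[i,4]>=amin:
            r=cv2.minAreaRect(X[l==i][:,:2].astype(np.float32)*1000)
            out.append((s[i,4],np.round(r[0],1),np.round(r[1],1),round(r[2],1),X[l==i][:,2].max().round(3)))
    return out
E
python3 - <<'E'
from h import *
for n in ("top","scene"):
    p,X=cloud(n)
    print(n,"objects (z>.036)")
    for b in blobs(X,.036,.06,.38,.52): print(*b)
    print("trays")
    for b in blobs(X,.0095,.02,.53,.75): print(*b)
    for (x,y) in ((.629,.04),(.6,-.25),(.618,.256),(.53,.1)):
        m=np.hypot(X[...,0]-x,X[...,1]-y)<.02; print("floor z",X[m][:,2].mean().round(4))
E
```

```text
top objects (z>.036)
168 [483.9  12.9] [36.5 36.3] 64.2 0.049
88 [ 456.6 -114. ] [41.9 41.6] 42.9 0.048
95 [ 444. -219.] [42.1 41.2] 87.5 0.047
47 [460.6 129.9] [17.9 18.6] 3.1 0.048
175 [450.4 226.5] [36.9 36.6] 44.9 0.049
trays
392 [628.3  -2. ] [164.9 106. ] 82.3 0.018
265 [618.4 256.3] [105.7 105.9] 79.0 0.017
323 [ 596.5 -249.1] [165.  105.7] 85.0 0.019
floor z 0.0038
floor z 0.0042
floor z 0.0039
floor z -0.0012
scene objects (z>.036)
119 [ 445.9 -218.8] [44.  43.1] 19.2 0.05
121 [ 459.  -113.8] [45.3 39.1] 56.5 0.05
185 [485.3  12.4] [38.3 37. ] 73.4 0.049
54 [462.  129.6] [18.9 19.1] 74.2 0.049
235 [451.9 227.1] [37.4 37.5] 70.6 0.051
trays
362 [ 597.5 -249.7] [169.1 106.2] 85.3 0.019
593 [629.3  -2.9] [167.2 105.6] 82.2 0.02
522 [618.7 256.3] [106.3 106.6] 78.9 0.019
floor z 0.0063
floor z 0.0064
floor z 0.0058
floor z 0.001
```

>>> jog_arm:
  series:
    - [[1,0.0439,-0.0249,0.008,0,0,-8.9],[1,0.0472,-0.0179,0.008,0,0,-8.9],[1,0.0494,-0.0103,0.008,0,0,-8.9],[1,0.0504,-0.0026,0.008,0,0,-8.9],[1,0.0502,0.0053,0.008,0,0,-8.9],[1,0.0488,0.013,0.008,0,0,-8.9],[1,0.0462,0.0204,0.008,0,0,-8.9],[1,0.0425,0.0273,0.008,0,0,-8.9]]
  force: 20

```text
time: 2.0
eef_pos: [0.4464, -0.2176, 0.1547]
orientation: [2.216, 2.226, 0.0]
force: [1.1, -0.1, 0.5]
finger_gap: 0.999
```

```bash
python3 - <<'E'
from h import *
o=readout.get_obs(); print(o["eef_pos"].round(4),o["orientation"].round(3))
p,X=cloud("wrist","pics/w1.png")
for b in blobs(X,.036,.06,.3,.6,-.5,.5): print(*b)
E
```

```text
[ 0.4464 -0.2176  0.1547] [2.216 2.226 0.   ]
927 [ 457.5 -109.1] [42.5 43.2] 0.9 0.047
774 [ 446.1 -214.4] [43.1 42.8] 59.0 0.046
911 [ 437.  -396.6] [59.8 27.7] 3.7 0.06
```

View pics/w1.png

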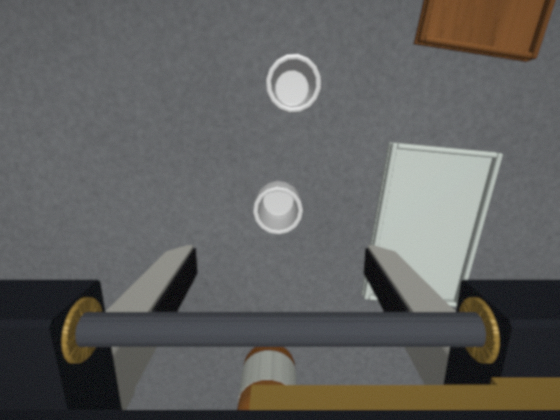

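>>> jog_arm:
  series:
    - [[1,0.001,0,0.05,0,0,0],[1,0,0,0.05,0,0,0],[1,0,0,0.03,0,0,0],[1,0,0,0.009,0,0,0],[0.3,0,0,0,0,0,0],[0.3,0,0,0,0,0,0],[0.3,0,0,0,0,0,0],[0.3,0,0,0,0,0,0]]
  force: 20

```text
time: 3.05
eef_pos: [0.4458, -0.2181, 0.0164]
orientation: [2.221, 2.22, 0.0]
force: [-0.2, -0.8, 0.3]
finger_gap: 0.62
```

>>> jog_arm:
  series:
    - [[0.3,0,0,0,0,0,0],[0.3,0,0,0,0,0,0],[0.3,0,0,0,0,0,0],[0.3,0,0,0,0,0,0],[0.3,0,0,-0.01,0,0,0],[0.3,0,0,-0.03,0,0,0],[0.3,0,0,-0.03,0,0,0],[0.3,0,0,-0.03,0,0,0]]

```text
time: 4.05
eef_pos: [0.4453, -0.2177, 0.1168]
orientation: [-2.222, -2.221, -0.0]
force: [0.4, -1.3, 0.0]
finger_gap: 0.47
```

>>> jog_arm:
  series:
    - [[0.3,0.02,0.02,0,0,0,0],[0.3,0.035,0.036,0,0,0,0],[0.3,0.04,0.041,0,0,0,0],[0.3,0.04,0.041,0,0,0,0],[0.3,0.03,0.03,0,0,0,0],[0.3,0.01,0.011,0.03,0,0,0],[0.3,0,0,0.035,0,0,0],[0.3,0,0,0.02,0,0,0]]

```text
time: 5.05
eef_pos: [0.6234, -0.042, 0.0287]
orientation: [-2.219, -2.22, 0.002]
force: [-0.4, 0.8, -1.1]
finger_gap: 0.475
```

>>> jog_arm:
  series:
    - [[0.3,0,0,0.004,0,0,0],[0.3,0,0,0.003,0,0,0],[0.3,0,0,0.002,0,0,0],[0.3,0,0,0,0,0,0],[0.3,0,0,0,0,0,0],[0.3,0,0,0,0,0,0],[0.3,0,0,0,0,0,0],[0.3,0,0,0,0,0,0]]

```text
time: 6.05
eef_pos: [0.6244, -0.0429, 0.0217]
orientation: [2.222, 2.221, 0.0]
force: [0.4, -0.6, -1.3]
finger_gap: 0.474
```

>>> jog_arm:
  series:
    - [[0.3,0,0,0.001,0,0,0],[0.3,0,0,0.0005,0,0,0],[0.3,0,0,0,0,0,0],[0.65,0,0,0,0,0,0],[0.65,0,0,0,0,0,0],[0.65,0,0,0,0,0,0],[0.65,0,0,-0.01,0,0,0],[0.65,0,0,-0.04,0,0,0]]

```text
time: 7.05
eef_pos: [0.6225, -0.0424, 0.0686]
orientation: [-2.219, -2.218, 0.005]
force: [-0.2, 0.5, 1.2]
finger_gap: 0.65
```

>>> jog_arm:
  series:
    - [[0.7,0,0,-0.04,0,0,0],[0.75,-0.01,-0.026,0,0,0,0],[0.75,-0.02,-0.045,0,0,0,0],[0.75,-0.02,-0.045,0,0,0,0],[0.75,-0.015,-0.035,0,0,0,0],[0.75,-0.005,-0.015,0,0,0,0],[0.75,0,0,0,0,0,0],[0.75,0,0,0,0,0,0]]

```text
time: 8.05
eef_pos: [0.4598, -0.1128, 0.1106]
orientation: [2.221, 2.22, 0.001]
force: [1.1, 0.0, -0.8]
finger_gap: 0.748
```

```bash
python3 - <<'E'
from h import *
o=readout.get_obs(); print(o["eef_pos"].round(4),o["orientation"].round(3),o["force"].round(2))
p,X=cloud("wrist","pics/w2.png")
for b in blobs(X,.036,.06,.3,.8,-.5,.5): print(*b)
p,X=cloud("top")
for b in blobs(X,.036,.06,.3,.8,-.3,.5): print(*b)
E
```

```text
[ 0.4598 -0.1128  0.1106] [2.221e+00 2.220e+00 1.000e-03] [ 1.08  0.04 -0.79]
3044 [482.   13.1] [38.  37.8] 25.1 0.048
2529 [623.1 -44.6] [43.5 44. ] 61.4 0.052
1135 [ 455.6 -114.2] [43.  43.3] 26.3 0.047
100 [624.1 -45.6] [40.4 42.1] 87.8 0.056
166 [483.8  12.8] [36.4 36.5] 61.9 0.049
214 [457.6 422.2] [108.8 106.5] 47.1 0.043
48 [460.8 129.8] [18.4 19. ] 2.2 0.047
174 [450.4 226.4] [37.  36.2] 44.8 0.049
```

>>> jog_arm:
  series:
    - [[0.75,-0.001,-0.003,0.04,0,0,0],[0.75,0,0,0.04,0,0,0],[0.75,0,0,0.0145,0,0,0],[0.3,0,0,0,0,0,0],[0.3,0,0,0,0,0,0],[0.3,0,0,0,0,0,0],[0.3,0,0,0,0,0,0],[0.3,0,0,0,0,0,0]]

```text
time: 9.15
eef_pos: [0.4564, -0.1143, 0.0168]
orientation: [2.22, 2.219, 0.001]
force: [-0.3, 0.7, 6.2]
finger_gap: 0.46
```

>>> jog_arm:
  series:
    - [[0.3,0,0,0,0,0,0],[0.3,0,0,-0.01,0,0,0],[0.3,0,0,-0.03,0,0,0],[0.3,0,0,-0.03,0,0,0],[0.3,0,0,-0.03,0,0,0],[0.3,0.01,0.015,0,0,0,0],[0.3,0.02,0.02,0,0,0,0],[0.3,0,0,0,0,0,0]]

```text
time: 10.15
eef_pos: [0.4911, -0.0824, 0.1149]
orientation: [-2.219, -2.223, -0.0]
force: [-0.2, -0.6, -1.0]
finger_gap: 0.463
```

>>> jog_arm:
  series:
    - [[0.3,0.025,0.03,0,0,0,0],[0.3,0.035,0.04,0,0,0,0],[0.3,0.035,0.04,0,0,0,0],[0.3,0.02,0.025,0,0,0,0],[0.3,0.005,0.007,0.03,0,0,0],[0.3,0,0,0.04,0,0,0],[0.3,0,0,0.012,0,0,0],[0.3,0,0,0.003,0,0,0]]

```text
time: 11.15
eef_pos: [0.6317, 0.0359, 0.0298]
orientation: [-2.221, -2.22, 0.002]
force: [0.2, 0.3, -0.4]
finger_gap: 0.461
```

>>> jog_arm:
  series:
    - [[0.3,0,0,0.004,0,0,0],[0.3,0,0,0.003,0,0,0],[0.3,0,0,0.001,0,0,0],[0.3,0,0,0,0,0,0],[0.3,0,0,0,0,0,0],[0.3,0,0,0,0,0,0],[0.3,0,0,0,0,0,0],[0.3,0,0,0,0,0,0]]

```text
time: 12.15
eef_pos: [0.6324, 0.0362, 0.0226]
orientation: [-2.222, -2.221, 0.0]
force: [0.4, -0.1, -0.8]
finger_gap: 0.463
```

>>> jog_arm:
  series:
    - [[0.3,0,0,0.001,0,0,0],[0.3,0,0,0.0005,0,0,0],[0.3,0,0,0,0,0,0],[0.65,0,0,0,0,0,0],[0.65,0,0,0,0,0,0],[0.65,0,0,0,0,0,0],[0.65,0,0,-0.01,0,0,0],[0.65,0,0,-0.04,0,0,0]]

```text
time: 13.15
eef_pos: [0.6305, 0.0363, 0.0696]
orientation: [-2.219, -2.218, 0.005]
force: [0.2, -0.2, 0.2]
finger_gap: 0.653
```

>>> jog_arm:
  series:
    - [[0.7,0,-0.01,-0.045,0,0,0],[0.7,-0.005,-0.04,0,0,0,0],[0.7,-0.009,-0.05,0,0,0,0],[0.7,-0.009,-0.04,0,0,0,0],[0.7,0,-0.008,0,0,0,0],[0.7,0,0,0,0,0,0],[0.7,0,0,0,0,0,0],[0.7,0,0,0,0,0,0]]

```text
time: 14.15
eef_pos: [0.4855, 0.0132, 0.1161]
orientation: [2.221, 2.221, 0.0]
force: [-0.4, 0.4, 0.4]
finger_gap: 0.7
```

```bash
python3 - <<'E'
from h import *
o=readout.get_obs(); print(o["eef_pos"].round(4),o["orientation"].round(3),o["force"].round(2))
p,X=cloud("wrist","pics/w3.png")
for b in blobs(X,.036,.06,.3,.8,-.5,.5): print(*b)
p,X=cloud("top")
for b in blobs(X,.036,.06,.3,.8,-.3,.5): print(*b)
E
```

```text
[0.4855 0.0132 0.1161] [2.221 2.221 0.   ] [-0.42  0.4   0.36]
743 [459.2 130. ] [19.1 19.1] 86.0 0.047
2005 [631.1  35.9] [42.8 44.1] 48.0 0.052
1902 [482.1  13.4] [37.9 37.7] 5.6 0.048
606 [621.4 -30.9] [38.2 16.7] 0.5 0.051
220 [457.8 422.6] [108.8 105.5] 87.7 0.042
39 [460.1 127.6] [13.6 18.6] 64.4 0.047
145 [452.3 230.2] [29.6 37.5] 70.7 0.049
```

View pics/w3.png

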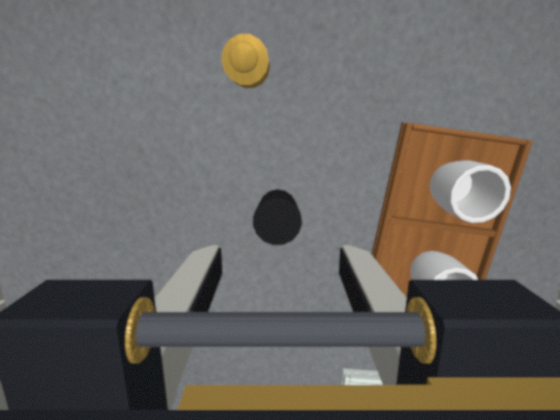

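>>> jog_arm:
  series:
    - [[0.7,0,-0.002,0.045,0,0,0],[0.7,0,0,0.04,0,0,0],[0.7,0,0,0.0145,0,0,0],[0.2,0,0,0,0,0,0],[0.2,0,0,0,0,0,0],[0.2,0,0,0,0,0,0],[0.2,0,0,0,0,0,0],[0.2,0,0,0,0,0,0]]

```text
time: 15.25
eef_pos: [0.4834, 0.013, 0.0178]
orientation: [2.22, 2.22, 0.002]
force: [-0.7, 0.2, 7.0]
finger_gap: 0.404
```

>>> jog_arm:
  series:
    - [[0.2,0,0,0,0,0,0],[0.2,0,0,-0.01,0,0,0],[0.2,0,0,-0.03,0,0,0],[0.2,0,0,-0.03,0,0,0],[0.2,0,0,-0.03,0,0,0],[0.2,0,0,0,0,0,0],[0.2,0,0,0,0,0,0],[0.2,0,0,0,0,0,0]]

```text
time: 16.25
eef_pos: [0.4814, 0.0134, 0.1155]
orientation: [-2.22, -2.22, 0.002]
force: [0.5, 0.2, -0.7]
finger_gap: 0.404
```

>>> jog_arm:
  series:
    - [[0.2,-0.025,0.01,0,0,0,0],[0.2,-0.045,0.017,0,0,0,0],[0.2,-0.055,0.02,0,0,0,0],[0.2,-0.055,0.02,0,0,0,0],[0.2,-0.055,0.02,0,0,0,0],[0.2,-0.04,0.015,0,0,0,0],[0.2,-0.018,0.007,0,0,0,0],[0.2,-0.005,0.002,0.03,0,0,0]]

```text
time: 17.25
eef_pos: [0.5947, -0.2876, 0.0869]
orientation: [2.221, 2.217, 0.001]
force: [-1.0, 1.0, -0.3]
finger_gap: 0.402
```

>>> jog_arm:
  series:
    - [[0.2,0,0,0.04,0,0,0],[0.2,0,0,0.014,0,0,0],[0.2,0,0,0.004,0,0,0],[0.2,0,0,0.003,0,0,0],[0.2,0,0,0.002,0,0,0],[0.2,0,0,0,0,0,0],[0.2,0,0,0,0,0,0],[0.2,0,0,0,0,0,0]]

```text
time: 18.25
eef_pos: [0.5935, -0.2849, 0.024]
orientation: [2.221, 2.221, 0.0]
force: [-0.5, -1.0, -0.3]
finger_gap: 0.405
```

>>> jog_arm:
  series:
    - [[0.2,0,0,0.0015,0,0,0],[0.2,0,0,0.0005,0,0,0],[0.2,0,0,0.0005,0,0,0],[0.2,0,0,0,0,0,0],[0.2,0,0,0,0,0,0],[0.2,0,0,0,0,0,0],[0.2,0,0,0,0,0,0],[0.2,0,0,0,0,0,0]]

```text
time: 19.25
eef_pos: [0.5935, -0.2852, 0.0229]
orientation: [2.221, 2.22, -0.0]
force: [-3.6, 0.9, 9.7]
finger_gap: 0.406
```

>>> jog_arm:
  series:
    - [[0.6,0,0,0,0,0,0],[0.6,0,0,0,0,0,0],[0.6,0,0,0,0,0,0],[0.6,0,0,0,0,0,0],[0.6,0,0,-0.01,0,0,0],[0.6,0,0,-0.04,0,0,0],[0.6,0,0,-0.045,0,0,0],[0.7,0,0,0,0,0,0]]

```text
time: 20.25
eef_pos: [0.596, -0.2866, 0.1217]
orientation: [2.215, 2.215, 0.003]
force: [0.7, 0.5, 0.3]
finger_gap: 0.663
```

>>> jog_arm:
  series:
    - [[0.7,0.03,-0.008,0,0,0,0],[0.7,0.055,-0.015,0,0,0,0],[0.7,0.058,-0.016,0,0,0,0],[0.7,0.058,-0.016,0,0,0,0],[0.7,0.058,-0.016,0,0,0,0],[0.7,0.058,-0.016,0,0,0,0],[0.7,0.058,-0.016,0,0,0,0],[0.7,0.058,-0.016,0,0,0,0]]

```text
time: 21.25
eef_pos: [0.4734, 0.1499, 0.1159]
orientation: [-2.222, -2.221, 0.0]
force: [1.0, 0.1, -1.0]
finger_gap: 0.698
```

>>> jog_arm:
  series:
    - [[0.7,0.05,-0.016,0,0,0,0],[0.7,0.024,-0.007,0,0,0,0],[0.7,0.005,-0.002,0,0,0,0],[0.7,0,0,0,0,0,0],[0.7,0,0,0,0,0,0],[0.7,0,0,0,0,0,0],[0.7,0,0,0,0,0,0],[0.7,0,0,0,0,0,0]]

```text
time: 22.25
eef_pos: [0.4497, 0.2269, 0.1162]
orientation: [2.222, 2.22, 0.0]
force: [0.3, 0.1, -0.2]
finger_gap: 0.699
```

```bash
python3 - <<'E'
from h import *
o=readout.get_obs(); print(o["eef_pos"].round(4),o["orientation"].round(3),o["force"].round(2))
p,X=cloud("wrist","pics/w4.png")
for b in blobs(X,.036,.06,.3,.8,-.5,.5): print(*b)
p,X=cloud("top")
for b in blobs(X,.036,.06,.3,.8,-.5,.5): print(*b)
E
```

```text
[0.4497 0.2269 0.1162] [2.222 2.22  0.   ] [ 0.26  0.14 -0.21]
655 [455.3 373.4] [62.8 11. ] 0.4 0.042
1903 [449.1 227.4] [37.7 37.7] 81.0 0.049
106 [632.   35.7] [42.1 42.7] 0.7 0.056
97 [624.2 -45.5] [40.2 41.6] 88.2 0.054
177 [ 593.5 -284.3] [36.2 38. ] 85.0 0.054
96 [ 430.3 -401.9] [59.5 25.7] 14.6 0.06
46 [461.5 129.7] [18.7 16.4] 87.4 0.05
144 [451.  222.1] [28.4 36.7] 87.0 0.049
62 [422.4 401.8] [26.3 88.1] 30.9 0.044
```

>>> jog_arm:
  series:
    - [[0.7,0,0,0.045,0,0,0],[0.7,0,0,0.04,0,0,0],[0.7,0,0,0.0145,0,0,0],[0.2,0,0,0,0,0,0],[0.2,0,0,0,0,0,0],[0.2,0,0,0,0,0,0],[0.2,0,0,0,0,0,0],[0.2,0,0,0,0,0,0]]

```text
time: 23.35
eef_pos: [0.4505, 0.2275, 0.0179]
orientation: [2.221, 2.22, 0.003]
force: [-0.9, -0.5, 6.4]
finger_gap: 0.403
```

>>> jog_arm:
  series:
    - [[0.2,0,0,0,0,0,0],[0.2,0,0,-0.01,0,0,0],[0.2,0,0,-0.03,0,0,0],[0.2,0,0,-0.03,0,0,0],[0.2,0,0,-0.03,0,0,0],[0.2,-0.02,0.007,0,0,0,0],[0.2,-0.04,0.014,0,0,0,0],[0.2,-0.05,0.017,0,0,0,0]]

```text
time: 24.35
eef_pos: [0.4876, 0.1168, 0.1174]
orientation: [2.219, 2.223, 0.001]
force: [0.2, -0.2, -0.8]
finger_gap: 0.403
```

>>> jog_arm:
  series:
    - [[0.2,-0.053,0.018,0,0,0,0],[0.2,-0.055,0.019,0,0,0,0],[0.2,-0.055,0.019,0,0,0,0],[0.2,-0.055,0.019,0,0,0,0],[0.2,-0.05,0.017,0,0,0,0],[0.2,-0.038,0.013,0,0,0,0],[0.2,-0.016,0.005,0,0,0,0],[0.2,-0.005,0.002,0.03,0,0,0]]

```text
time: 25.35
eef_pos: [0.6012, -0.2114, 0.0889]
orientation: [2.219, 2.216, 0.003]
force: [-1.1, -0.3, -1.0]
finger_gap: 0.407
```

>>> jog_arm:
  series:
    - [[0.2,0,0,0.04,0,0,0],[0.2,0,0,0.014,0,0,0],[0.2,0,0,0.004,0,0,0],[0.2,0,0,0.003,0,0,0],[0.2,0,0,0.002,0,0,0],[0.2,0,0,0.001,0,0,0],[0.2,0,0,0,0,0,0],[0.2,0,0,0,0,0,0]]

```text
time: 26.35
eef_pos: [0.5995, -0.21, 0.023]
orientation: [2.222, 2.221, 0.0]
force: [-0.2, 0.4, 1.2]
finger_gap: 0.402
```

>>> jog_arm:
  series:
    - [[0.2,0,0,0.001,0,0,0],[0.2,0,0,0.0005,0,0,0],[0.2,0,0,0,0,0,0],[0.6,0,0,0,0,0,0],[0.6,0,0,0,0,0,0],[0.6,0,0,0,0,0,0],[0.6,0,0,0,0,0,0],[0.6,0,0,-0.01,0,0,0]]

```text
time: 27.35
eef_pos: [0.5987, -0.2095, 0.0305]
orientation: [-2.22, -2.22, 0.001]
force: [0.4, -0.2, -0.5]
finger_gap: 0.602
```

>>> jog_arm:
  series:
    - [[0.6,0,0,-0.04,0,0,0],[0.6,0,0,-0.045,0,0,0],[0.7,0.03,-0.012,0,0,0,0],[0.7,0.055,-0.022,0,0,0,0],[0.7,0.055,-0.023,0,0,0,0],[0.7,0.055,-0.023,0,0,0,0],[0.7,0.055,-0.023,0,0,0,0],[0.7,0.045,-0.019,0,0,0,0]]

```text
time: 28.35
eef_pos: [0.4766, 0.0871, 0.1171]
orientation: [2.221, 2.221, 0.002]
force: [0.3, 0.1, 0.5]
finger_gap: 0.702
```

>>> jog_arm:
  series:
    - [[0.7,0.03,-0.012,0,0,0,0],[0.7,0.015,-0.006,0,0,0,0],[0.7,0,0,0,0,0,0],[0.7,0,0,0,0,0,0],[0.7,0,0,0,0,0,0],[0.7,0,0,0,0,0,0],[0.7,0,0,0,0,0,0],[0.7,0,0,0,0,0,0]]

```text
time: 29.35
eef_pos: [0.4595, 0.13, 0.1161]
orientation: [-2.222, -2.221, 0.0]
force: [-0.6, -0.3, -0.7]
finger_gap: 0.702
```

```bash
python3 - <<'E'
from h import *
o=readout.get_obs(); print(o["eef_pos"].round(4),o["orientation"].round(3),o["force"].round(2))
p,X=cloud("wrist","pics/w5.png")
for b in blobs(X,.036,.06,.3,.8,-.5,.5): print(*b)
p,X=cloud("top","pics/t5.png")
for b in blobs(X,.036,.06,.3,.8,-.5,.5): print(*b)
E
```

```text
[0.4595 0.13   0.1161] [-2.222 -2.221  0.   ] [-0.55 -0.27 -0.73]
513 [459.3 130.3] [19.5 19.5] 59.7 0.047
99 [632.3  35.2] [42. 42.] 9.9 0.052
99 [624.2 -45.6] [40.3 41.7] 88.2 0.054
173 [ 599.2 -210.3] [35.7 36.8] 44.0 0.055
179 [ 593.8 -283.9] [36.3 37.2] 86.9 0.053
144 [461.1 438.9] [ 71.8 107.7] 78.0 0.043
92 [ 430.7 -401.8] [59.5 25.2] 12.8 0.06
```

View pics/t5.png

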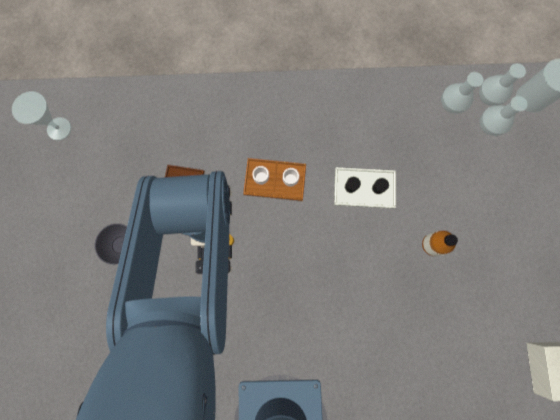

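Crucibles stand at (261,175) and (290,177), one in each bay. Stoppers are at (353,185) and (380,186) in the white tray. Now the weight.

>>> jog_arm:
  series:
    - [[0.7,0,0,0.05,0,0,0],[0.7,0,0,0.04,0,0,0],[0.7,0,0,0.018,0,0,0],[0.7,0,0,0.002,0,0,0],[0.2,0,0,0,0,0,0],[0.2,0,0,0,0,0,0],[0.2,0,0,0,0,0,0],[0.2,0,0,0,0,0,0]]
  force: 40

```text
time: 30.45
eef_pos: [0.46, 0.1302, 0.0068]
orientation: [2.221, 2.221, 0.002]
force: [-0.2, 0.4, 3.8]
finger_gap: 0.354
```

>>> jog_arm:
  series:
    - [[0.2,0,0,0,0,0,0],[0.2,0,0,0,0,0,0],[0.2,0,0,0,0,0,0],[0.2,0,0,-0.01,0,0,0],[0.2,0,0,-0.03,0,0,0],[0.2,0,0,-0.03,0,0,0],[0.2,0,0,-0.03,0,0,0],[0.2,0,0,0,0,0,0]]

```text
time: 31.45
eef_pos: [0.461, 0.1303, 0.1083]
orientation: [2.219, 2.219, 0.006]
force: [-0.3, -0.1, -1.2]
finger_gap: 0.358
```

>>> jog_arm:
  series:
    - [[0.2,0.02,0.025,0,0,0,0],[0.2,0.035,0.045,0,0,0,0],[0.2,0.035,0.045,0,0,0,0],[0.2,0.026,0.032,0,0,0,0],[0.2,0.01,0.012,0,0,0,0],[0.2,0,0,0.02,0,0,5.5],[0.2,0,0,0.035,0,0,5.5],[0.2,0,0,0.03,0,0,0]]

```text
time: 32.45
eef_pos: [0.6169, 0.2558, 0.0178]
orientation: [-2.424, -1.996, 0.005]
force: [0.2, -0.1, -2.8]
finger_gap: 0.359
```

>>> jog_arm:
  series:
    - [[0.2,0,0,0.003,0,0,0],[0.2,0,0,0.003,0,0,0],[0.2,0,0,0.002,0,0,0],[0.2,0,0,0,0,0,0],[0.2,0,0,0,0,0,0],[0.2,0,0,0,0,0,0],[0.2,0,0,0,0,0,0],[0.2,0,0,0,0,0,0]]

```text
time: 33.45
eef_pos: [0.6185, 0.2562, 0.0132]
orientation: [-2.424, -1.998, -0.0]
force: [0.9, -0.0, -2.3]
finger_gap: 0.355
```

>>> jog_arm:
  series:
    - [[0.2,0,0,0.001,0,0,0],[0.2,0,0,0.0005,0,0,0],[0.2,0,0,0.0005,0,0,0],[0.2,0,0,0,0,0,0],[0.2,0,0,0,0,0,0],[0.2,0,0,0,0,0,0],[0.2,0,0,0,0,0,0],[0.2,0,0,0,0,0,0]]

```text
time: 34.45
eef_pos: [0.6185, 0.2562, 0.0118]
orientation: [2.424, 1.998, 0.0]
force: [-2.3, -1.7, 5.9]
finger_gap: 0.354
```

Contact with the floor. Release to a partial opening so the finger backs stay inside the box, then rise and look.

>>> jog_arm:
  series:
    - [[0.48,0,0,0,0,0,0],[0.48,0,0,0,0,0,0],[0.48,0,0,0,0,0,0],[0.48,0,0,0,0,0,0],[0.48,0,0,-0.01,0,0,0],[0.48,0,0,-0.03,0,0,0],[0.48,0,0,-0.05,0,0,0],[0.48,0,0,-0.05,0,0,0]]

```text
time: 35.45
eef_pos: [0.6184, 0.2561, 0.1531]
orientation: [2.424, 1.998, 0.0]
force: [0.4, 0.4, -0.5]
finger_gap: 0.48
```

>>> jog_arm:
  series:
    - [[0.48,0,-0.04,-0.03,0,0,0],[0.48,0,-0.05,0,0,0,0],[0.48,0,-0.05,0,0,0,0],[0.48,0,-0.04,0,0,0,0],[0.48,0,0,0,0,0,0],[0.48,0,0,0,0,0,0],[0.48,0,0,0,0,0,0],[0.48,0,0,0,0,0,0]]

```text
time: 36.45
eef_pos: [0.4427, 0.2903, 0.1809]
orientation: [-2.425, -1.997, 0.0]
force: [0.5, 0.4, 1.0]
finger_gap: 0.481
```

```bash
python3 - <<'E'
from h import *
o=readout.get_obs(); print(o["time"],o["eef_pos"].round(4),o["force"].round(2))
def loc(c,yaw,p): 
    a=np.radians(yaw); d=np.array(p)-c; return np.round([d[0]*np.cos(a)+d[1]*np.sin(a),-d[0]*np.sin(a)+d[1]*np.cos(a)],1)
T=[("div",np.array([629,-2.5]),-7.7),("plain",np.array([597,-249.5]),-5),("box",np.array([618.5,256.3]),-11)]
for n in ("top","scene"):
    p,X=cloud(n,f"pics/{n}6.png")
    for b in blobs(X,.036,.06,.52,.75,-.35,.35): 
        t=min(T,key=lambda t:np.hypot(*(t[1]-b[1]))); print(n,*b,t[0],loc(t[1],t[2],b[1]))
E
```

```text
36.45 [0.4427 0.2903 0.1809] [0.53 0.45 1.03]
top 100 [632.3  35.2] [42.2 42. ] 9.6 0.053 div [-1.8 37.8]
top 98 [623.6 -45.5] [40.2 42.9] 88.2 0.053 div [  0.4 -43.3]
top 58 [622.2 253.7] [25.6 23.9] 13.3 0.054 box [ 4.1 -1.8]
top 175 [ 598.8 -209.8] [35.6 37. ] 43.0 0.053 plain [-1.7 39.7]
top 178 [ 593.2 -284.8] [37.1 37.1] 33.8 0.053 plain [ -0.7 -35.5]
scene 163 [ 594.4 -284.9] [39.2 36. ] 65.1 0.055 plain [  0.5 -35.5]
scene 174 [ 600.7 -210.6] [40.2 36.2] 64.0 0.055 plain [ 0.3 39.1]
scene 192 [627.1 -45.1] [43.8 43.9] 20.4 0.055 div [  3.8 -42.5]
scene 197 [634.8  35.7] [41.6 43.9] 12.1 0.054 div [ 0.6 38.6]
scene 162 [620.6 256. ] [30.2 31. ] 52.7 0.054 box [2.1 0.1]
```

View pics/scene6.png

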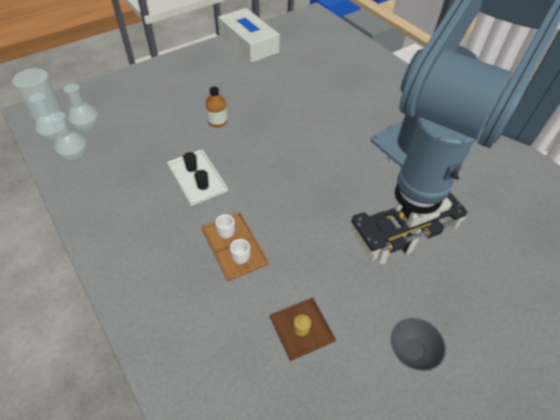

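All five stand upright in place: stoppers at (190,162) and (202,180), crucibles at (226,227) and (240,251), and the weight at (303,325). The bottle and dish have not moved, and the arm is clear.

```bash
python3 -c "
from rig import order; print(order.job_done())"
```

```text
the job is handed in; nothing more can be done
None
```

I placed all five things and handed the job in at about 36.5 s of the 122 s allowed. No verdict was reported.

Last checks, from the top and scene cameras, as offsets in each tray's own frame (x, y):

| Thing | Tray | Top camera (mm) | Scene camera (mm) | Allowed (mm) |
|---|---|---|---|---|
| Crucible, + bay | divided | -2, 38 | 1, 39 | x ±36, y 14 to 66 |
| Crucible, - bay | divided | 0, -43 | 4, -43 | x ±36, y -66 to -14 |
| Stopper | plain | -2, 40 | 0, 39 | x ±36, y ±66 |
| Stopper | plain | -1, -36 | 1, -36 | x ±36, y ±66 |
| Weight | box | 4, -2 | 2, 0 | x ±36, y ±36 |

- **Height and stance:** tops read 53–55 mm, a few mm over the expected 50. The bench items also read high at the start, so this fits them resting on the 5 mm floors. All five look upright in the final scene picture; I did not measure tilt.
- **Bystanders:** in that picture the bottle and the dish are where they started.
- **Disagreements:** before the first grasp, the wrist camera put the crucibles about 5 mm from the top camera's reading in y. Going between the two was well within what the grip needed.
- **Set-down contact:** only the first stopper and the weight showed a clear floor force before release. The crucibles and the second stopper were let go at the calculated floor height, to within about 1–2 mm.

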